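# Change gear on the honing machine and lock the gate

## Robot

A 7-joint arm with a two-finger parallel gripper is mounted at the origin on a cart in front of the work surface, level with it; the furniture and walls round the work are solid. World frame = base frame: x ahead of the robot, y to its left, z up, the work surface at z = 0. Lengths are in m, angles in rad, forces in N, time in s.
With the tool pointing down it reaches from about 0.4 to 0.85 m from the base axis. Payload 10.4 kg.
Tool frame: the origin (TCP) lies between the finger pads; the fingertips stand 11 mm ahead of it and the grasp point (between the pads) lies 8 mm behind it; z points along the fingers, y is the direction in which the jaws open and shut (so a half turn about z gives the same grasp; the last joint's range is limited). The gripper opens to 87 mm and grips with 3 to 60 N. Pads are 19 mm wide; open, the fingers measure 117 mm over their backs; the gripper's body (75 mm by 190 mm) begins 51 mm behind the grasp point.
Start: joints at [1.206, 0.332, -0.065, 1.46, 0.022, 1.35, -0.088], TCP at [0.21, -0.589, 0.234] pointing down, gripper open.
Joint ranges: [-2.6, 2.6], [-0.5, 2.12], [-1.47, 1.34], [0.16, 2.42], [-1.27, 4.41], [0.06, 2.06], [-2.6, 2.6]. Speed limits (rad/s): [2.22, 2.22, 2.79, 2.79, 3.14, 3.14, 3.14].

## Interface

Orientations are given as a unit quaternion [x, y, z, w].
In Python, from bench import r, eyes gives the robot as it stands.
- The arm moves only by the shell command python3 -m inch 'ROWS' [FORCE]. ROWS is a JSON object of lists of equal length, an entry for each row: "translation": the shift along the world's x, y, z scaled (see below), a list of three; "rot": the turn, a rotation vector about the world's x, y, z scaled (see below), a list of three; "jaw": the finger opening in mm, from 0 to 87. In form: {"translation": [[tx, ty, tz], ...], "rot": [[ax, ay, az], ...], "jaw": [jaw, ...]}. A call has 1 to 20 rows; each row is the pose to reach, as a shift and turn from the pose measured when the call began; what a row does not reach only later rows make up. The controller multiplies each number of a shift by 100 mm and each number of a turn by 60 degrees. A row lasts 1/10 s, in which the tool goes at most 50 mm and 8.59 degrees, less where a joint would pass 70% of its speed; a pose out of reach is approached as far as the arm can. A call with a number of a shift or a turn outside -1 to 1 is refused whole. A call with a gripper value outside its range is refused whole. The fingers move at their own pace and stop on an object; FORCE is the grip in N (left out, the last holds). Time passes only in rows, so rows that repeat a pose let the fingers close. It gives the time, the measured TCP pose, the force and the opening at its end, in the units of the state.
- r.read_state(): the state, without advancing time (a new reading comes with each control period).
- eyes.camera(name): name is "scene" or "top"; returns the picture (384x512x3 uint8, blue, green, red); there is no depth.
- eyes.calibration(name): a dict with "fx", "fy", "cx", "cy" (pixels), "distortion" ([k1, k2, p1, p2, k3] as OpenCV has them; the pictures are not rectified), "R" (3x3) and "t" (3): a world point X has camera coordinates R X + t. Camera axes: x right, y down, z forward; pixel columns grow to the right and rows downward; lengths in m; the calibration is good to about 2 mm. A picture is of the moment at which its call begins. calibration takes no time and is no camera call.
- r.close_job(): hands the job in, once; it reports no verdict.
The state is a dict: "time": time; "joint_positions": joint angles; "joint_vel": joint speeds; "joint_torque": joint torques, N m; "ee_pos": TCP position; "eef_rot": TCP orientation; "ft_force": force on the tool from outside, world axes, zero at the start; "torque": the same for the moment, N m; "width": finger opening in m.
Only numpy, scipy, OpenCV 4.12 (cv2) and the standard library are available. Lean on these libraries where they do the work, as an engineer would, in place of code of your own. Each camera call takes 0.05 s, during which the arm holds its last target. There are 200 camera calls.

## Task

Put the honing machine into the gear marked by the yellow tag: slide the red-tabbed lock bar out of the gate (away from the motor), work the shift lever along its slot to neutral, across the gate and fully home into the slot end beside the yellow tag. Then slide the lock bar fully shut again so that the lever cannot jump across, and leave the tea glass, the wax tin and the loose chisel where they are.

Things in the scene. Friction and masses are not known exactly. Their poses are not given: they have to be found in the camera images.
- honing_gearbox: bench honing machine, fixed; green housing, aluminium gate plate on top, grey motor and wooden wheel at its far end. Origin on the bench straight below the gate's centre. Own axes: x from lock tab towards motor ('forward'), y left, z up; turned up to 17 degrees. Housing x -190..100, y -85..85, top z 100 mm; motor and wheel x 90..200, up to z 137 mm
- gate_centre (a point): centre of the H gate on the plate's top face, 100 mm above the bench; axes as the machine's. Two slots along machine x at y = +20 (left) and y = -20 mm (right), joined by one cross slot along y at x = 0. Slots are 16 mm wide, the lever's stem 10 mm, so it has 3 mm to either side (6 mm at the knob)
- lever_knob (a point): centre of the black ball knob, diameter 34 mm, 170 mm from the lever's pivot, which is 20 mm above the machine's origin; stem a 10 mm rod. Starts in the near part of the right slot (machine x < 0, y < 0). Swings at about 2 to 4 N at the knob and stays where left. Knob in a gear (slot end): machine x +-53, y +-40, z 176 mm; in neutral beside either slot: x 0, y +-42, z 184 mm
- shift_along (a joint): swing of the lever along the slots, rad: 0 neutral (in line with the cross slot), +0.32 stop at the forward end (machine +x), -0.32 stop at the near end. The lever can cross only while this is within about 0.035 of 0
- shift_cross (a joint): swing of the lever across the gate, rad: +0.26 stop in the left slot (machine +y), -0.26 stop in the right slot
- lock_tab (a point): middle of the top edge of the lock bar's red upright tab, 162 mm above the bench; tab 10 mm thick (machine x), 26 mm wide (y), reaching down 55 mm to the bar; at machine y 0, x -125 mm shut, -160 mm open. The bar, a 16 mm wide steel strip on the gate plate, bars the middle of the cross slot when shut. Slides along machine x at about 3 N, stays where left
- lock_bar (a joint): slide of the lock bar, m: 0 fully shut, 0.035 fully open (tab moved towards machine -x, the near end). The cross slot is clear above 0.025
- yellow_tag: yellow enamel disc, diameter 28 mm, 3 mm thick, fixed on the housing left of the left slot, beside either its forward or its near end (machine x = +36 or -36, y = +60 mm); origin at the centre of its underside. It marks the gear wanted
- blue_tag: blue disc of the same size, fixed beside the other end of the left slot; not wanted
- tea_glass: bystander: clear tumbler, diameter 85, 90 mm high, loose, on the bench to the right; origin under its centre
- wax_tin: bystander: open round tin, diameter 61, 18 mm high, loose, on the bench to the left; origin under its centre
- chisel_02: bystander: chisel with a reddish-brown wooden handle, 183 mm long, loose, on the bench to the left; origin under its middle

How it is judged:
On the way, in this order (a step that is already met when the one before it is completed fails the run):
1. the lock bar is slid open while the lever is still in the right slot (value of joint lock_bar above 0.022 m and value of joint shift_cross below -0.1 rad), for 0.2 s.
2. the lever is home in the gear beside the yellow tag (((x of yellow_tag in the frame of honing_gearbox above 0 m and value of joint shift_along above 0.26 rad and value of joint shift_cross above 0.19 rad) or (x of yellow_tag in the frame of honing_gearbox below 0 m and value of joint shift_along below -0.26 rad and value of joint shift_cross above 0.19 rad))), for 0.2 s.
At the end, for the whole second after the job is handed in: the lever is in the left slot, home within 0.06 rad (10 mm at the knob) of the end beside the yellow tag, the lock bar is shut to within 6 mm, and both are at rest (((x of yellow_tag in the frame of honing_gearbox above 0 m and value of joint shift_along above 0.26 rad and value of joint shift_cross above 0.19 rad) or (x of yellow_tag in the frame of honing_gearbox below 0 m and value of joint shift_along below -0.26 rad and value of joint shift_cross above 0.19 rad)) and value of joint lock_bar below 0.006 m and velocity of joint shift_along between -0.02 and 0.02 rad/s and velocity of joint lock_bar between -0.005 and 0.005 m/s); the robot touches nothing.
It fails at once if the tea glass is moved more than 30 mm or tipped (distance of tea_glass from where it was at the start of the episode above 0.03 m or angle between tea_glass's own z axis and vertical above 0.3 rad).
It fails at once if the wax tin is moved more than 30 mm (distance of wax_tin from where it was at the start of the episode above 0.03 m).
It fails at once if the loose chisel is moved more than 30 mm (distance of chisel_02 from where it was at the start of the episode above 0.03 m).
It also fails if it takes over 72 s, if anything falls off the work surface, if the arm or the gripper's body presses on something with over 40 N, if the wrist force passes 120 N, or if a joint passes its speed limit or range.

## Working session

There is one attempt and no reset: what is moved stays moved. The work goes in short steps, Python scripts to look and compute and a shell command to move; the robot and the scene stay as the last step left them, time stands still between calls to the robot, and variables do not carry over. Pictures are saved under pics/ and viewed, about 8 in all and at most 12, crops included, and the job is handed in when it is done.

```bash
mkdir -p pics; ls; python3 - <<'E'
from bench import r, eyes
import cv2,numpy as np
s=r.read_state(); print(s['time'],s['ee_pos'],s['eef_rot'],s['width'],s['ft_force'])
for n in('scene','top'):
    cv2.imwrite(f'pics/{n}0.png',eyes.camera(n)); c=eyes.calibration(n); print(n,{k:np.round(v,4).tolist() for k,v in c.items()})
E
```

```text
pics
0.0 [ 0.2093589  -0.58850585  0.23276447] [ 9.85429473e-01  1.70083127e-01 -1.67082506e-04 -6.74915146e-04] 0.08702073476338365 [ 0.20350656 -0.1588205   0.33627108]
scene {'fx': 422.251, 'fy': 422.251, 'cx': 258.833, 'cy': 193.3162, 'distortion': [-0.0719, 0.0, 0.0, 0.0, 0.0], 'R': [[-0.7179, -0.6962, 0.0012], [-0.448, 0.4606, -0.7663], [0.5329, -0.5507, -0.6425]], 't': [0.3735, 0.3363, 1.0599]}
top {'fx': 479.235, 'fy': 479.235, 'cx': 256.9941, 'cy': 187.3503, 'distortion': [0.0237, 0.0, 0.0, 0.0, 0.0], 'R': [[-0.0846, -0.9964, -0.0022], [-0.9681, 0.0827, -0.2366], [0.2359, -0.0179, -0.9716]], 't': [0.0431, 0.5522, 1.4499]}
```

View pics/scene0.png

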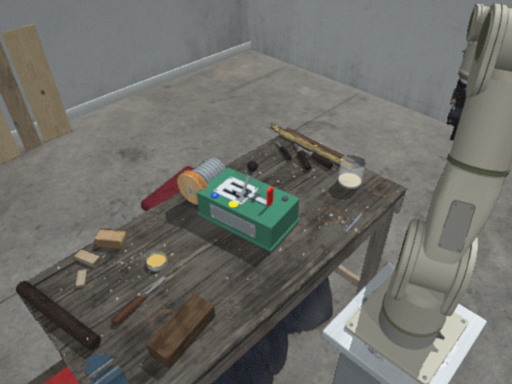

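View pics/top0.png

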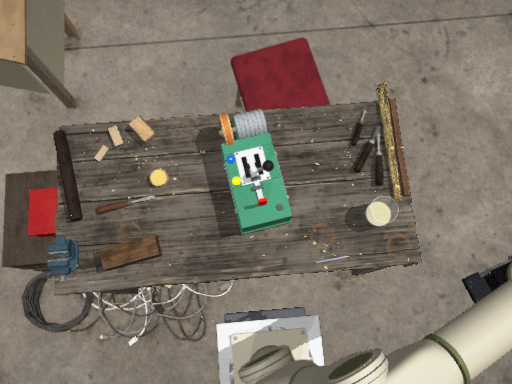

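Scene: the gearbox is mid-bench with the motor on the far side. In the top view the yellow tag (237,181) is on the near-left and the blue tag (231,159) on the far-left. The red tab is near (262,201) and the black knob near (268,166). So the gear wanted is the near end of the left slot.

```bash
cat > h.py <<'E'
import cv2,numpy as np
from bench import r,eyes
def ray(n,uv):
    c=eyes.calibration(n);K=np.array([[c['fx'],0,c['cx']],[0,c['fy'],c['cy']],[0,0,1]])
    p=cv2.undistortPoints(np.array([[uv]],float),K,np.array(c['distortion']))[0,0]
    R=np.array(c['R']);t=np.array(c['t']);return -R.T@t,R.T@np.array([p[0],p[1],1])
def onz(n,uv,z):
    o,d=ray(n,uv);return o+d*(z-o[2])/d[2]
def tri(a,b):
    (o1,d1),(o2,d2)=ray('top',a),ray('scene',b)
    s=np.linalg.lstsq(np.c_[d1,-d2],o2-o1,rcond=None)[0]
    p,q=o1+s[0]*d1,o2+s[1]*d2;return (p+q)/2,np.linalg.norm(p-q)
def proj(n,X):
    c=eyes.calibration(n);K=np.array([[c['fx'],0,c['cx']],[0,c['fy'],c['cy']],[0,0,1]])
    return cv2.projectPoints(np.array([X],float),cv2.Rodrigues(np.array(c['R']))[0],np.array(c['t']),K,np.array(c['distortion']))[0][0,0]
RO={'top':(215,140,300,235),'scene':(190,160,300,250)}
def blobs(n,img):
    x0,y0,x1,y1=RO[n];h=cv2.cvtColor(img[y0:y1,x0:x1],cv2.COLOR_BGR2HSV)
    rng={'yellow':((22,130,120),(35,255,255)),'blue':((105,130,100),(130,255,255)),'red':((0,190,110),(6,255,255)),'black':((0,0,0),(180,255,45))}
    o={}
    for k,(a,b) in rng.items():
        m=cv2.inRange(h,a,b);_,_,st,ce=cv2.connectedComponentsWithStats(m)
        o[k]=[(int(st[i,4]),[int(v) for v in st[i,:4]+[x0,y0,0,0]],np.round(ce[i]+[x0,y0],1).tolist()) for i in range(1,len(st)) if st[i,4]>12]
    return o
E
python3 - <<'E'
from h import *
for n in('top','scene'):
    im=cv2.imread(f'pics/{n}0.png')
    for k,v in blobs(n,im).items(): print(n,k,v)
a=cv2.imread('pics/top0.png')[135:240,205:305];b=cv2.imread('pics/scene0.png')[155:250,180:305]
cv2.imwrite('pics/crop.png',np.hstack([cv2.resize(a,(400,420),interpolation=2),cv2.resize(b,(400,420),interpolation=2)]))
E
```

```text
top yellow [(58, [232, 177, 9, 8], [236.1, 180.4])]
top blue [(49, [227, 155, 8, 8], [230.4, 158.8])]
top red [(44, [258, 198, 9, 7], [262.2, 201.2])]
top black [(49, [255, 154, 6, 13], [257.2, 160.8]), (61, [242, 158, 8, 19], [245.5, 166.5]), (54, [263, 161, 10, 10], [267.3, 165.5])]
scene yellow [(46, [229, 201, 9, 7], [232.8, 203.8])]
scene blue [(32, [211, 192, 8, 6], [214.4, 195.0])]
scene red [(57, [268, 187, 5, 19], [269.6, 195.1])]
scene black [(56, [248, 162, 9, 10], [251.8, 166.9])]
```

View pics/crop.png

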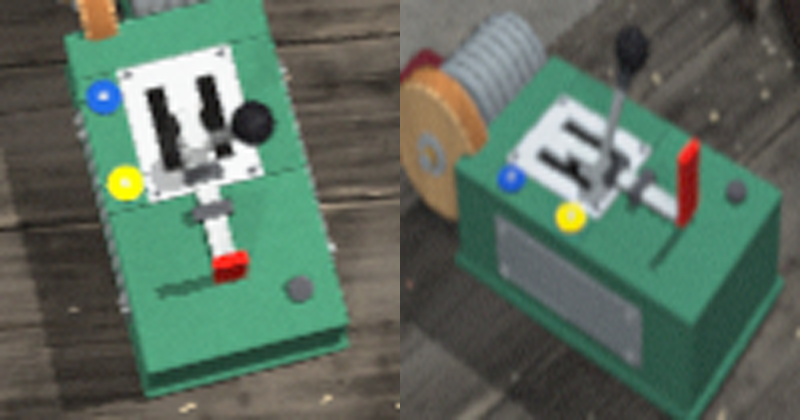

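The crop confirms it: yellow is at the near-left, the knob is over the right slot on the near side, and the bar is shut.

```bash
cat >> h.py <<'E'
def machine():
    P=lambda t,s:(onz('top',t,.103)+onz('scene',s,.103))/2
    y,b=P((236.1,180.4),(232.8,203.8)),P((230.4,158.8),(214.4,195.0))
    d=(b-y)[:2];yaw=np.arctan2(d[1],d[0]);c,s=np.cos(yaw),np.sin(yaw);Rm=np.array([[c,-s,0],[s,c,0],[0,0,1]])
    o=(y+b)/2-Rm@[0,.06,0];o[2]=0
    return o,Rm,yaw,np.linalg.norm(d)
E
python3 - <<'E'
from h import *
for n,a,b in(('top',(236.1,180.4),(230.4,158.8)),('scene',(232.8,203.8),(214.4,195.0))): print(n,onz(n,a,.103),onz(n,b,.103))
o,Rm,yaw,L=machine();print(o,np.degrees(yaw),L)
k,e=tri((267.3,165.5),(251.8,166.9));print('knob',k,e,Rm.T@(k-o))
# red top edge: top view blob shows top+near face
t=onz('top',(262.0,199.5),.162);print('tab',t,Rm.T@(t-o))
t=onz('scene',(270.5,188),.162);print('tab',t,Rm.T@(t-o))
for n in('top','scene'):
  for X in([-.125,0,.162],[-.12,.013,.162],[-.13,-.013,.162],[-.13,0,.107],[-.053,-.04,.176],[.1,.085,.1],[-.19,-.085,.1],[-.19,.085,.1]): print(n,X,proj(n,o+Rm@X))
E
```

```text
top [0.57256781 0.05934094 0.103     ] [0.64373183 0.07192705 0.103     ]
scene [0.56853325 0.06227178 0.103     ] [0.63875344 0.07370317 0.103     ]
[0.61594507 0.00765815 0.        ] 9.641031674931368 0.071704840895099
knob [ 0.58984994 -0.038748    0.17591582] 0.0028291036192202726 [-0.03349843 -0.04138045  0.17591582]
tab [ 0.49278656 -0.01371315  0.162     ] [-0.12499822 -0.00044351  0.162     ]
tab [ 0.49019533 -0.01736006  0.162     ] [-0.12816362 -0.00360495  0.162     ]
top [-0.125, 0, 0.162] [261.85418705 199.53754526]
top [-0.12, 0.013, 0.162] [257.14748185 199.01181692]
top [-0.13, -0.013, 0.162] [266.56367982 200.06363887]
top [-0.13, 0, 0.107] [262.13040059 204.91114548]
top [-0.053, -0.04, 0.176] [268.84461037 172.11776947]
top [0.1, 0.085, 0.1] [217.72697994 142.94397577]
top [-0.19, -0.085, 0.1] [294.11128568 217.22045987]
top [-0.19, 0.085, 0.1] [239.92758502 231.11766375]
scene [-0.125, 0, 0.162] [268.90741078 188.25582184]
scene [-0.12, 0.013, 0.162] [264.98289173 189.98096014]
scene [-0.13, -0.013, 0.162] [272.79291648 186.54784225]
scene [-0.13, 0, 0.107] [270.00130901 203.13629316]
scene [-0.053, -0.04, 0.176] [256.3636929  169.16863836]
scene [0.1, 0.085, 0.1] [193.01695465 191.95858591]
scene [-0.19, -0.085, 0.1] [301.60216602 197.08706489]
scene [-0.19, 0.085, 0.1] [271.18061874 229.49982896]
```

Machine origin is about (0.616, 0.008) with yaw 9.6°. Tag spacing of 71.7 mm (72 nominal), knob height of 176 mm and tab x of -125 mm all agree with the description. Next, travel high to above the tab, with the jaws along machine y.

```bash

python3 -m inch '{"translation":[[0.2,0.4,0],[0.47,0.95,0],[0.47,0.95,0],[0.47,0.95,0]],"rot":[[0,0,-0.1],[0,0,-0.17],[0,0,-0.17],[0,0,-0.17]],"jaw":[60,60,60,60]}' 20
python3 -m inch '{"translation":[[0.2,0.4,0],[0.47,0.95,0],[0.47,0.95,0],[0.47,0.95,0]],"rot":[[0,0,0],[0,0,0],[0,0,0],[0,0,0]],"jaw":[60,60,60,60]}'
python3 -m inch '{"translation":[[0.2,0.4,0],[0.47,0.95,0],[0.47,0.95,0],[0.47,0.95,0]],"rot":[[0,0,0],[0,0,0],[0,0,0],[0,0,0]],"jaw":[60,60,60,60]}'
python3 -m inch '{"translation":[[0.2,0.4,0],[0.47,0.95,0],[0.47,0.95,0],[0.47,0.95,0]],"rot":[[0,0,0],[0,0,0],[0,0,0],[0,0,0]],"jaw":[60,60,60,60]}'
python3 -m inch '{"translation":[[0.2,0.4,0],[0.47,0.95,0],[0.47,0.95,0],[0.47,0.95,0]],"rot":[[0,0,0],[0,0,0],[0,0,0],[0,0,0]],"jaw":[60,60,60,60]}'
```

```text
time: 0.5
ee_pos: [0.2578, -0.4918, 0.233]
eef_rot: [0.996, 0.084, 0.0, -0.001]
ft_force: [-0.7, -1.1, 0.5]
width: 0.0644
time: 0.9
ee_pos: [0.3053, -0.3966, 0.2332]
eef_rot: [0.996, 0.085, 0.0, -0.0]
ft_force: [-0.1, 0.2, 1.3]
width: 0.0602
time: 1.3
ee_pos: [0.3525, -0.3022, 0.2334]
eef_rot: [0.996, 0.085, 0.0, -0.0]
ft_force: [-0.5, -1.2, 0.3]
width: 0.06
time: 1.7
ee_pos: [0.3997, -0.2083, 0.2334]
eef_rot: [0.996, 0.086, 0.0, -0.0]
ft_force: [-0.3, -0.3, -0.4]
width: 0.06
time: 2.1
ee_pos: [0.447, -0.1145, 0.2333]
eef_rot: [0.996, 0.086, 0.0, -0.0]
ft_force: [0.1, -0.5, -0.2]
width: 0.0601
```

```bash

python3 -m inch '{"translation":[[0.2,0.4,0],[0.45,0.99,0],[0.45,0.99,0],[0.45,0.99,0]],"rot":[[0,0,0],[0,0,0],[0,0,0],[0,0,0]],"jaw":[60,60,60,60]}'
python3 -m inch '{"translation":[[0,0,-0.2],[0,0,-0.45],[0,0,-0.45],[0,0,-0.45]],"rot":[[0,0,0],[0,0,0],[0,0,0],[0,0,0]],"jaw":[60,60,60,60]}'
python3 - <<'E'
from h import *
a=eyes.camera('top')[125:245,195:315];b=eyes.camera('scene')[110:230,210:330]
cv2.imwrite('pics/c2.png',np.hstack([cv2.resize(a,(400,400),interpolation=2),cv2.resize(b,(400,400),interpolation=2)]))
E
```

```text
time: 2.5
ee_pos: [0.4925, -0.0168, 0.233]
eef_rot: [0.996, 0.086, -0.0, -0.0]
ft_force: [-0.1, -1.0, -0.1]
width: 0.0604
time: 2.9
ee_pos: [0.4922, -0.0194, 0.1882]
eef_rot: [0.996, 0.084, -0.001, -0.0]
ft_force: [0.6, -0.5, 0.9]
width: 0.0602
```

View pics/c2.png

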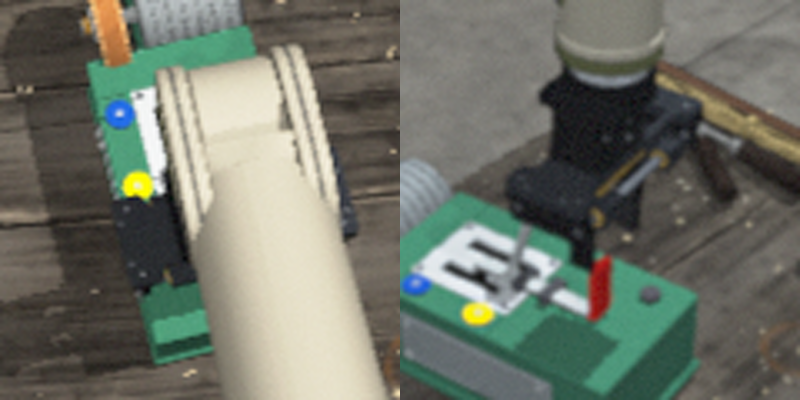

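```bash
python3 - <<'E'
from h import *
from scipy.spatial.transform import Rotation as R
s=r.read_state();T=R.from_quat(s['eef_rot']).as_matrix();p=np.array(s['ee_pos']);o,Rm,yaw,L=machine()
print(p,Rm.T@(p-o))
f=400/120
for y in(-.03,.03): u=proj('scene',p+T@[0,y,.011]);print(y,T@[0,y,0],400+(u[0]-210)*f,(u[1]-110)*f)
for X in([-.125,0,.162],):u=proj('scene',o+Rm@X);print('tab',400+(u[0]-210)*f,(u[1]-110)*f)
print('tab target',o+Rm@[-.125,0,.142])
E
```

```text
[ 0.49304452 -0.0182001   0.18918007] [-0.12549535 -0.00491029  0.18918007]
-0.03 [-5.06913565e-03  2.95686296e-02  2.74931336e-06] 580.9631721696076 261.73209294603606
0.03 [ 5.06913565e-03 -2.95686296e-02 -2.74931336e-06] 618.9508925268566 226.0826453662843
tab 596.3580359312036 260.85273947200136
tab target [ 0.49271053 -0.0132762   0.142     ]
```

The fingertip projects at (581,262), exactly where the finger appears, straddling the tab. Descend and grip.

```bash

python3 -m inch '{"translation":[[0,0.04,-0.2],[0,0.04,-0.47],[0,0.04,-0.47],[0,0.04,-0.47],[0,0.04,-0.47],[0,0.04,-0.47],[0,0.04,-0.47],[0,0.04,-0.47],[0,0.04,-0.47]],"rot":[[0,0,0],[0,0,0],[0,0,0],[0,0,0],[0,0,0],[0,0,0],[0,0,0],[0,0,0],[0,0,0]],"jaw":[60,60,60,60,20,20,20,20,20]}' 25
```

```text
time: 3.9
ee_pos: [0.4931, -0.0142, 0.1424]
eef_rot: [0.996, 0.085, 0.001, -0.0]
ft_force: [-0.3, 0.5, 0.5]
width: 0.028
```

```bash

python3 -m inch '{"translation":[[0,0,0],[0,0,0],[-0.06,-0.01,0],[-0.12,-0.02,0],[-0.18,-0.03,0],[-0.24,-0.04,0],[-0.3,-0.05,0],[-0.345,-0.058,0],[-0.355,-0.06,0],[-0.355,-0.06,0],[-0.355,-0.06,0],[-0.355,-0.06,0]],"rot":[[0,0,0],[0,0,0],[0,0,0],[0,0,0],[0,0,0],[0,0,0],[0,0,0],[0,0,0],[0,0,0],[0,0,0],[0,0,0],[0,0,0]],"jaw":[20,20,20,20,20,20,20,20,20,20,20,20]}'
```

```text
time: 5.1
ee_pos: [0.46, -0.0187, 0.1426]
eef_rot: [0.996, 0.085, 0.004, -0.001]
ft_force: [15.0, 7.1, -13.5]
width: 0.026
```

```bash

python3 -m inch '{"translation":[[0,0,0],[0,0,0],[0,0,0],[0,0,0.3],[0,0,0.7],[0,0,0.95],[0,0,0.95]],"rot":[[0,0,0],[0,0,0],[0,0,0],[0,0,0],[0,0,0],[0,0,0],[0,0,0]],"jaw":[70,70,70,70,70,70,70]}' 20
python3 -m inch '{"translation":[[0.3,-0.05,0],[0.65,-0.1,0],[0.65,-0.1,0],[0.65,-0.1,0]],"rot":[[0,0,0],[0,0,0],[0,0,0],[0,0,0]],"jaw":[70,70,70,70]}'
python3 -m inch '{"translation":[[0.3,-0.05,0],[0.65,-0.1,0],[0.65,-0.1,0],[0.65,-0.1,0]],"rot":[[0,0,0],[0,0,0],[0,0,0],[0,0,0]],"jaw":[70,70,70,70]}'
python3 - <<'E'
from h import *
im=eyes.camera('scene');print(blobs('scene',im))
o,Rm,*_=machine();
for x in(-.125,-.15,-.16):print(x,proj('scene',o+Rm@[x,0,.162]))
print(Rm.T@(r.read_state()['ee_pos']-o))
cv2.imwrite('pics/c3.png',cv2.resize(im[110:230,210:330],(500,500),interpolation=2))
E
```

```text
time: 5.8
ee_pos: [0.4616, -0.019, 0.2411]
eef_rot: [0.996, 0.085, 0.006, 0.0]
ft_force: [0.6, 0.7, -0.8]
width: 0.0678
time: 6.2
ee_pos: [0.5262, -0.0291, 0.2398]
eef_rot: [0.996, 0.085, 0.005, -0.001]
ft_force: [-0.8, 0.7, 0.8]
width: 0.0696
time: 6.6
ee_pos: [0.5905, -0.0387, 0.2391]
eef_rot: [0.996, 0.085, 0.004, -0.001]
ft_force: [-0.9, 0.6, 0.2]
width: 0.0702
{'yellow': [(49, [229, 201, 9, 7], [232.8, 203.9])], 'blue': [(31, [211, 193, 8, 5], [214.4, 195.1])], 'red': [(65, [277, 192, 5, 18], [278.9, 199.9])], 'black': [(72, [248, 161, 10, 11], [252.0, 166.1])]}
-0.125 [268.90741078 188.25582184]
-0.15 [276.1586871  191.37794884]
-0.16 [279.09493841 192.64232275]
[-0.03308392 -0.04134693  0.23959058]
```

View pics/c3.png

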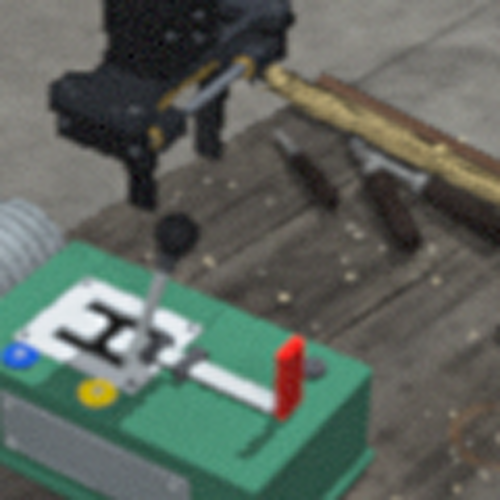

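The bar is open by about 32 mm and the cross slot looks clear. The knob is centred under the open fingers, so descend and grip it.

```bash

python3 -m inch '{"translation":[[0,0,-0.3],[0,0,-0.68],[0,0,-0.68],[0,0,-0.68],[0,0,-0.68],[0,0,-0.68],[0,0,-0.68],[0,0,-0.68],[0,0,-0.68],[0,0,-0.68]],"rot":[[0,0,0],[0,0,0],[0,0,0],[0,0,0],[0,0,0],[0,0,0],[0,0,0],[0,0,0],[0,0,0],[0,0,0]],"jaw":[70,70,70,70,25,25,25,25,25,25]}' 15
python3 -c "
from h import *
o,Rm,*_=machine();p=Rm.T@(r.read_state()['ee_pos']-o);print(p,Rm@(np.array([0,-.042,.176])-p),Rm@[0,.084,0],Rm@[-.056,0,0])"
```

```text
time: 7.65
ee_pos: [0.5903, -0.0384, 0.1716]
eef_rot: [0.996, 0.086, 0.005, -0.001]
ft_force: [-0.4, 0.1, 0.4]
width: 0.033
[-0.03302422 -0.04112487  0.17164603] [0.03270436 0.00466796 0.00435397] [-0.01406788  0.08281361  0.        ] [-0.05520908 -0.00937859  0.        ]
```

```bash

python3 -m inch '{"translation":[[0.05,0.01,0.01],[0.1,0.02,0.02],[0.15,0.025,0.03],[0.2,0.03,0.03],[0.25,0.04,0.04],[0.3,0.045,0.04],[0.325,0.05,0.04],[0.325,0.05,0.04],[0.325,0.05,0.04]],"rot":[[0,0,0],[0,0,0],[0,0,0],[0,0,0],[0,0,0],[0,0,0],[0,0,0],[0,0,0],[0,0,0]],"jaw":[25,25,25,25,25,25,25,25,25]}'
python3 - <<'E'
from h import *
o,Rm,*_=machine();p=Rm.T@(r.read_state()['ee_pos']-o);print(p)
im=eyes.camera('scene');cv2.imwrite('pics/c4.png',cv2.resize(im[130:230,200:300],(500,500),interpolation=2))
E
```

```text
time: 8.55
ee_pos: [0.6228, -0.0334, 0.1755]
eef_rot: [0.996, 0.086, 0.005, -0.001]
ft_force: [-1.1, -2.7, -2.2]
width: 0.0328
[-1.04506696e-04 -4.16745676e-02  1.75527555e-01]
```

View pics/c4.png

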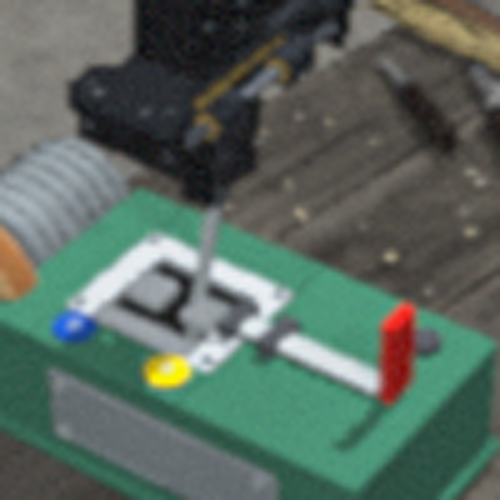

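The lever is held at neutral beside the right slot and the cross slot is clear. Begin crossing and check the force partway.

```bash

python3 -m inch '{"translation":[[-0.014,0.08,0.02],[-0.027,0.16,0.04],[-0.04,0.24,0.05],[-0.054,0.32,0.06],[-0.068,0.4,0.06],[-0.068,0.4,0.06]],"rot":[[0,0,0],[0,0,0],[0,0,0],[0,0,0],[0,0,0],[0,0,0]],"jaw":[25,25,25,25,25,25]}'
python3 -c "
from h import *
o,Rm,*_=machine();s=r.read_state();p=Rm.T@(s['ee_pos']-o);print(p,Rm.T@s['ft_force'])"
```

```text
time: 9.2
ee_pos: [0.6163, 0.0088, 0.1828]
eef_rot: [0.996, 0.087, 0.006, -0.001]
ft_force: [-1.2, 0.2, 4.4]
width: 0.0332
[0.00051399 0.00102551 0.18276295] [-1.20491932  0.36102339  4.39050981]
```

```bash

python3 -m inch '{"translation":[[-0.014,0.08,-0.01],[-0.027,0.16,-0.02],[-0.04,0.24,-0.03],[-0.054,0.32,-0.05],[-0.068,0.4,-0.07],[-0.068,0.405,-0.07],[-0.068,0.405,-0.07]],"rot":[[0,0,0],[0,0,0],[0,0,0],[0,0,0],[0,0,0],[0,0,0],[0,0,0]],"jaw":[25,25,25,25,25,25,25]}'
python3 -c "
from h import *
o,Rm,*_=machine();s=r.read_state();p=Rm.T@(s['ee_pos']-o);print(p,Rm.T@s['ft_force'],Rm@(np.array([-.055,.04,.170])-p))"
```

```text
time: 9.9
ee_pos: [0.6092, 0.0504, 0.1753]
eef_rot: [0.996, 0.087, 0.006, -0.002]
ft_force: [0.7, -1.4, -0.4]
width: 0.0326
[0.00045856 0.04327138 0.1753392 ] [ 0.44532329 -1.4611401  -0.42241379] [-0.0541274  -0.01251309 -0.0053392 ]
```

```bash

python3 -m inch '{"translation":[[-0.07,-0.015,0],[-0.14,-0.03,-0.01],[-0.21,-0.045,-0.02],[-0.28,-0.06,-0.03],[-0.35,-0.08,-0.04],[-0.42,-0.09,-0.05],[-0.49,-0.11,-0.07],[-0.54,-0.12,-0.08],[-0.55,-0.125,-0.08],[-0.55,-0.125,-0.08]],"rot":[[0,0,0],[0,0,0],[0,0,0],[0,0,0],[0,0,0],[0,0,0],[0,0,0],[0,0,0],[0,0,0],[0,0,0]],"jaw":[25,25,25,25,25,25,25,25,25,25]}'
python3 -c "
from h import *
o,Rm,*_=machine();s=r.read_state();p=Rm.T@(s['ee_pos']-o);print(p,Rm.T@s['ft_force'])"
```

```text
time: 10.9
ee_pos: [0.5546, 0.0377, 0.1668]
eef_rot: [0.996, 0.087, 0.007, -0.002]
ft_force: [12.9, 1.9, -12.1]
width: 0.0327
[-0.05547061  0.03986263  0.16675155] [ 13.02054814  -0.24266233 -12.13254317]
```

The lever is against the stop at machine (-55, 40) mm, with 13 N on the tool. Release, lift, go to the tab and look.

```bash

python3 -m inch '{"translation":[[0,0,0],[0,0,0],[0,0,0],[0,0,0],[0,0,0.3],[0,0,0.7],[0,0,0.7]],"rot":[[0,0,0],[0,0,0],[0,0,0],[0,0,0],[0,0,0],[0,0,0],[0,0,0]],"jaw":[60,60,60,60,60,60,60]}' 25
python3 -m inch '{"translation":[[-0.4,-0.25,0],[-0.8,-0.5,0],[-0.93,-0.57,0],[-0.93,-0.57,0],[-0.93,-0.57,0]],"rot":[[0,0,0],[0,0,0],[0,0,0],[0,0,0],[0,0,0]],"jaw":[60,60,60,60,60]}'
python3 - <<'E'
from h import *
o,Rm,*_=machine();p=r.read_state()['ee_pos'];print(Rm.T@(p-o),Rm@[-.16,0,0]+o-p)
im=eyes.camera('scene');print(blobs('scene',im));print(proj('scene',o+Rm@[-.053,.04,.176]),proj('scene',o+Rm@[-.16,0,.162]))
cv2.imwrite('pics/c5.png',cv2.resize(im[130:230,200:300],(500,500),interpolation=2))
E
```

```text
time: 11.6
ee_pos: [0.5566, 0.0384, 0.2419]
eef_rot: [0.996, 0.087, 0.01, -0.002]
ft_force: [0.3, -0.2, -0.2]
width: 0.0599
time: 12.1
ee_pos: [0.4639, -0.0184, 0.2422]
eef_rot: [0.996, 0.087, 0.011, -0.001]
ft_force: [1.0, 0.4, 0.2]
width: 0.0606
[-0.15422551 -0.00024448  0.24215994] [-0.00573387 -0.00072605 -0.24215994]
{'yellow': [(46, [229, 201, 9, 7], [232.6, 203.9])], 'blue': [(32, [211, 192, 8, 6], [214.3, 195.0])], 'red': [(66, [277, 191, 5, 19], [279.0, 199.7])], 'black': [(235, [251, 160, 27, 21], [267.1, 167.2]), (57, [281, 160, 9, 8], [285.6, 163.2]), (70, [232, 179, 14, 16], [239.3, 185.4])]}
[240.62272769 182.78510403] [279.09493841 192.64232275]
```

View pics/c5.png

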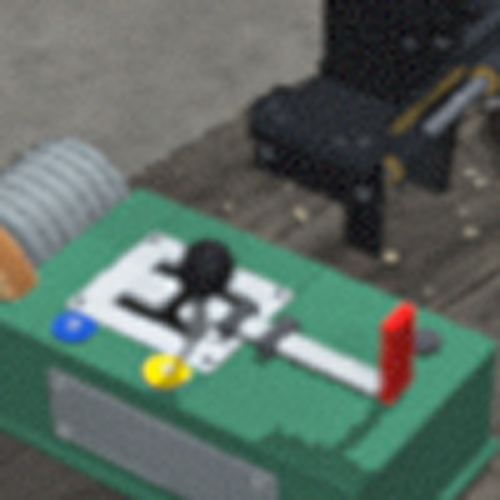

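The lever is home: knob seen at (241,184), predicted (240.6,182.8). Grip the tab and slide it shut.

```bash

python3 -m inch '{"translation":[[-0.03,0,-0.4],[-0.03,0,-0.8],[-0.03,0,-0.97],[-0.03,0,-0.97],[-0.03,0,-0.97],[-0.03,0,-0.97],[-0.03,0,-0.97],[-0.03,0,-0.97],[-0.03,0,-0.97],[-0.03,0,-0.97]],"rot":[[0,0,0],[0,0,0],[0,0,0],[0,0,0],[0,0,0],[0,0,0],[0,0,0],[0,0,0],[0,0,0],[0,0,0]],"jaw":[60,60,60,60,60,20,20,20,20,20]}' 25
python3 -m inch '{"translation":[[0,0,0],[0.06,0.01,0],[0.12,0.02,0],[0.18,0.03,0],[0.24,0.04,0],[0.3,0.05,0],[0.345,0.058,0],[0.36,0.06,0],[0.36,0.06,0],[0.36,0.06,0]],"rot":[[0,0,0],[0,0,0],[0,0,0],[0,0,0],[0,0,0],[0,0,0],[0,0,0],[0,0,0],[0,0,0],[0,0,0]],"jaw":[20,20,20,20,20,20,20,20,20,20]}'
```

```text
time: 13.15
ee_pos: [0.4613, -0.0181, 0.1453]
eef_rot: [0.996, 0.087, 0.011, -0.002]
ft_force: [0.2, 0.4, -0.5]
width: 0.0281
time: 14.15
ee_pos: [0.4961, -0.0126, 0.1452]
eef_rot: [0.996, 0.087, 0.009, -0.001]
ft_force: [-11.9, -4.8, 10.4]
width: 0.0258
```

```bash

python3 -m inch '{"translation":[[0.02,0,0],[0.02,0,0],[0,0,0],[0,0,0],[0,0,0],[0,0,0.3],[0,0,0.7],[0,0,0.9],[0,0,0.9]],"rot":[[0,0,0],[0,0,0],[0,0,0],[0,0,0],[0,0,0],[0,0,0],[0,0,0],[0,0,0],[0,0,0]],"jaw":[20,20,60,60,60,60,60,60,60]}'
python3 -m inch '{"translation":[[-0.2,-0.4,0],[-0.4,-0.8,0],[-0.45,-0.95,0],[-0.45,-0.95,0],[-0.45,-0.95,0]],"rot":[[0,0,0],[0,0,0],[0,0,0],[0,0,0],[0,0,0]],"jaw":[60,60,60,60,60]}'
python3 - <<'E'
from h import *
im=eyes.camera('scene');print(blobs('scene',im))
cv2.imwrite('pics/c6.png',np.hstack([cv2.resize(im[130:230,200:300],(400,400),interpolation=2),cv2.resize(im,(533,400))[:,:400]]))
E
```

```text
time: 15.05
ee_pos: [0.4979, -0.0122, 0.2383]
eef_rot: [0.996, 0.087, 0.012, -0.001]
ft_force: [0.3, 0.5, -0.4]
width: 0.0598
time: 15.55
ee_pos: [0.4531, -0.1066, 0.2378]
eef_rot: [0.996, 0.087, 0.012, -0.001]
ft_force: [0.4, 0.1, 1.1]
width: 0.0598
{'yellow': [(46, [229, 201, 9, 7], [232.6, 203.9])], 'blue': [(31, [211, 193, 8, 5], [214.4, 195.1])], 'red': [(67, [267, 187, 5, 18], [268.9, 195.3])], 'black': [(56, [293, 160, 7, 10], [296.6, 164.1]), (54, [235, 180, 11, 9], [240.7, 184.2])]}
```

View pics/c6.png

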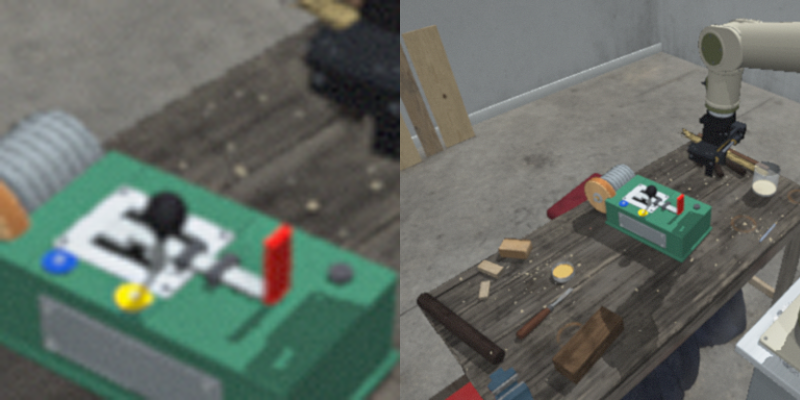

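The tab is back at column 268.9 (it started at 269.6 shut), and the knob is home at (240.7,184.2). The glass, tin and chisel look unmoved and the arm is clear, so I'm handing in.

```bash
python3 -c "
from bench import r
print(r.close_job(), r.read_state()['time'])"
```

```text
the job is handed in; nothing more can be done
the job is handed in; nothing more can be done
```

The honing machine is in the yellow-tag gear, the near end of the left slot, and the lock bar is shut. I handed the job in at about 15.6 s; the system reports no verdict.

- **Moves:** I slid the lock bar open about 33 mm, until it met about 15 N. I then took the lever to neutral, across the gate and back to the near-left stop, where it met 13 N. Last, I slid the bar shut until it met about 12 N and moved the arm clear.
- **Lever:** in the last picture the knob was at pixel (240.7, 184.2), against (240.6, 182.8) predicted for that slot end.
- **Lock bar:** the tab was at column 268.9, against 269.6 when shut at the start. That is within about 3 mm, inside the 6 mm allowed.
- **Bystanders:** the tea glass, wax tin and chisel looked unmoved. I checked them by eye only and did not measure them.

No check failed. The two cameras placed the tags 3–5 mm apart; I averaged them, and that was accurate enough for the slots.

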